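# Zero the cut counter and hold the key machine's guard open

### The arm

A 6-joint arm with a two-finger parallel gripper is mounted at the origin on the work surface. World frame = base frame: x ahead of the robot, y to its left, z up, the work surface at z = 0. Lengths are in m, angles in rad, forces in N, time in s.
With the tool pointing down it reaches from about 0.35 to 0.775 m from the base axis. Payload 7.3 kg.
Tool frame: the origin (TCP) lies between the finger pads; the fingertips stand 14 mm ahead of it and the grasp point (between the pads) lies 5 mm behind it; z points along the fingers, y is the line along which they close (so a half turn about z gives the same grasp; the last joint's range is limited). The gripper opens to 92 mm and grips with 3 to 60 N. Pads are 19 mm wide; open, the fingers measure 130 mm over their backs; the gripper's body (75 mm by 190 mm) begins 47 mm behind the grasp point.
Start: joints at [1.109, 0.342, 1.524, -0, 1.275, -0.146], TCP at [0.163, 0.499, 0.209] pointing down, gripper open.
Joint ranges: [-2.53, 2.53], [-0.77, 2.02], [0.04, 2.7], [-1, 4.14], [0.28, 2.66], [-3.11, 3.11]. Speed limits (rad/s): [2.57, 2.57, 3.14, 3.14, 3.14, 3.14].

### API

Orientations are given as [roll, pitch, yaw] about the fixed x, y, z axes, in that order (R = Rz(yaw) Ry(pitch) Rx(roll)).
In Python, from cell import robot, eyes gives the robot as it stands. The module is installed in compiled form; this text tells all that it offers.
- The arm moves only by the shell command python3 -m handwheel 'ROWS' [FORCE]. ROWS is JSON, one flat list of numbers, 5 for each row, row after row: the shift along the world's x, y, z in mm, then the turn about the world's z in rad, then the opening, from 0 (shut) to 1 (fully open). In form: [x, y, z, spin, jaw, x, y, z, spin, jaw, ...]. A call has 1 to 8 rows; each row shifts and turns the commanded pose from where the row before left it; what a row does not reach is not made up. A row lasts 1/10 s, in which the tool goes at most 50 mm and 8.59 degrees, less where a joint would pass 70% of its speed; a pose out of reach is approached as far as the arm can. A call with a gripper value outside its range is refused whole. The fingers move at their own pace and stop on an object; FORCE is the grip in N (left out, the last holds). Time passes only in rows, so rows that do not move let the fingers close. It gives the time, the measured TCP pose, the force, the opening and the grip force at its end, in the units of the state.
- robot.observe(): the state, without advancing time (a new reading comes with each control period).
- eyes.read_camera(name): name is "scene" or "side" or "wrist"; returns (picture, depth): 384x512x3 uint8, blue, green, red; 384x512 float32, m along the optical axis (not along the pixel's ray), 0 where there is no reading.
- eyes.calibration(name): a dict with "fx", "fy", "cx", "cy" (pixels), "world_to_cam" (4x4, takes a point from world to camera coordinates). Camera axes: x right, y down, z forward; pixel columns grow to the right and rows downward; lengths in m; the calibration is good to about 2 mm. A picture is of the moment at which its call begins: read the wrist's pose just before it. calibration takes no time and is no camera call; for the wrist camera it gives the pose at the moment of the call.
- robot.hand_in(): hands the job in; it is judged then, once.
The state is a dict: "time": time; "qpos": joint angles; "qvel": joint speeds; "joint_efforts": joint torques, N m; "tool_pos": TCP position; "tool_rot": TCP orientation; "contact_force": force on the tool from outside, world axes, zero at the start; "torque": the same for the moment, N m; "opening": finger opening in m; "grip_force": force on a finger pad.
Only numpy, scipy, OpenCV 4.12 (cv2) and the standard library are available. Lean on these libraries where they do the work, as an engineer would, in place of code of your own. Each camera call takes 0.05 s, during which the arm holds its last target. There are 200 camera calls.

### The job

Get the key-cutting machine ready to be brushed out: with the guard still shut, turn the cut counter's reset knob anticlockwise fully home to its zero stop, then lift the clear guard by its bar handle and hold it open at 45 degrees. The guard falls shut by itself, so finish while still holding it there, steady in the fingers, and leave the other things on the bench where they are.

Things in the scene. Friction and masses are not known exactly. Their poses are not given: they have to be found in the camera images.
- machine: The key-cutting machine, a fixed dark grey benchtop unit 340 (x) x 220 (y) mm. Origin on the table under the middle of the cutting bay; own -x is the front (towards the robot), +z up; its base spans x -105 to +235 mm. Bay side walls reach 119 mm high; behind the bay (own x 92 to 232 mm) the housing with a small screen reaches about 165 mm.
- guard (a joint): Opening angle of the clear plastic guard over the cutting bay, in rad: 0 shut (panel level), 0.785 is 45 degrees, stop at 1.4. It hinges along its rear edge, the front edge lifts. About 0.25 to 0.45 kg; its weight and a light spring pull it shut from every angle: it never stays open by itself. Lifting at the handle takes about 2 to 8 N.
- guard_edge (a point): Middle of the guard's front (free) top edge. The panel is 172 (front-back) x 216 x 6 mm with a skirt hanging 32 mm below it along this edge. Shut, this point is 172 mm in front of and 6 mm above the hinge axis.
- guard_handle (a point): Middle of the guard's handle: a round steel bar 12 mm thick, along the machine's y, 98 mm clear between its two end posts, its centre 40 mm above the panel's top. Shut, it is 150 mm in front of and 46 mm above the hinge axis, 166 mm above the table. Moves with the guard. The bar may turn between gripping fingers.
- guard_axis (a point): Middle of the guard's hinge axis (axis along the machine's y), 120 mm above the table, at machine x = +82 mm; does not move.
- counter_box: The cut counter: a separate fixed dark box 90 x 90 x 45 mm to the left or right of the machine, with a round light dial and a reset knob on top. Origin under its centre, own -x is the side with the zero mark.
- counter (a joint): Angle of the counter's reset knob in rad, 0 at the zero stop (pointer at the thick mark, towards the box's own -x), growing clockwise seen from above up to 4.5. Turn it anticlockwise to the solid stop to reset it. Starts between 0.9 and 2.4; light friction (about 0.03 N m); stays where it is left.
- counter_grip (a point): On the knob's vertical axis at the height to grip, 82 mm above the table. The black knob is a 44 mm disc carrying an upright bar grip 42 long x 14 wide x 32 mm tall, its top 89 mm above the table; a white line on the bar's top marks the pointer end. Axes turn with the knob; own x runs along the bar and the pointer end is own -x.
- blanks_tray: Grey open tray of key blanks, 100 x 90 x 30, origin under its centre (mm). Loose; to be left alone.
- brush: Wooden hand brush lying on the table, 200 long (mm). Loose; to be left alone.
- screwdriver: Black-handled screwdriver lying on the table, 200 long (mm). Loose; to be left alone.
- padlock: Brass padlock lying flat, 44 x 50 x 22 with a steel shackle (mm). Loose; to be left alone.
- oil_bottle: Small white upright bottle, 40 diameter, 120 tall (mm). Loose; to be left alone.
- spare_jaw: Steel L-section clamp jaw, 60 x 40 x 33 mm. Loose; to be left alone.
- lock_cylinder: Brass door-lock cylinder, 60 long, 32 high (mm). Loose; to be left alone.
Mind the look-alikes: they are no part of the job. What is meant by the counter_box is not orange, and is the larger of those in its own colour.

How it is judged:
On the way:
1. the counter's knob is at its zero stop while the guard is still shut (value of joint counter below 0.09 rad and value of joint guard below 0.1 rad), for 0.2 s.
At the end, for the whole second after the job is handed in: The guard stands still at 45 degrees within 6 degrees (0.68 to 0.89 rad, under 0.1 rad/s), carried by the fingers (over 0.8 N between fingers and guard) and by nothing else; the counter is within 0.09 rad of its zero stop; no bystander has moved 30 mm and the bottle stands (value of joint guard between 0.68 and 0.89 rad and velocity of joint guard between -0.1 and 0.1 rad/s and contact force between guard and the fingers above 0.8 N and value of joint counter below 0.09 rad and not (distance of any of blanks_tray, brush, screwdriver, padlock, oil_bottle, spare_jaw, lock_cylinder from where it was at the start of the episode above 0.03 m or angle between oil_bottle's own z axis and vertical above 0.5 rad) and contact force between guard and blanks_tray below 0.2 N and contact force between guard and brush below 0.2 N and contact force between guard and screwdriver below 0.2 N and contact force between guard and padlock below 0.2 N and contact force between guard and oil_bottle below 0.2 N and contact force between guard and spare_jaw below 0.2 N and contact force between guard and lock_cylinder below 0.2 N); the arm keeps its last pose, push and grip.
It fails at once if the guard is opened before the counter has been zeroed (value of joint each of guard, counter above 0.15 rad).
It fails at once if a loose thing on the bench is pushed 30 mm or more (distance of any of blanks_tray, brush, screwdriver, padlock, oil_bottle, spare_jaw, lock_cylinder from where it was at the start of the episode above 0.03 m).
It also fails if it takes over 62 s, if anything falls off the work surface, if the arm or the gripper's body presses on something with over 40 N, if the wrist force passes 120 N, or if a joint passes its speed limit or range.

## Working session

There is one attempt and no reset: what is moved stays moved. The work goes in short steps, Python scripts to look and compute and a shell command to move; the robot and the scene stay as the last step left them, time stands still between calls to the robot, and variables do not carry over. Pictures are saved under pics/ and viewed, at most 10 in all, crops included, and the job is handed in when it is done.

```bash
mkdir -p pics
cat > h.py <<'E'
import numpy as np, cv2
from cell import robot, eyes
def snap(n):
    im,d=eyes.read_camera(n); c=eyes.calibration(n); np.savez(f'pics/{n}.npz',im=im,d=d,W=c['world_to_cam'],k=[c['fx'],c['fy'],c['cx'],c['cy']]); return im
def load(n):
    z=np.load(f'pics/{n}.npz'); return z['im'],z['d'],z['W'],z['k']
def ray(n,u,v,z):
    im,d,W,k=load(n); R=W[:3,:3].T; o=-R@W[:3,3]; r=R@np.array([(u-k[2])/k[0],(v-k[3])/k[1],1]); return o+r*(z-o[2])/r[2]
def pt(n,u,v):
    im,d,W,k=load(n); R=W[:3,:3].T; o=-R@W[:3,3]; return o+R@np.array([(u-k[2])/k[0],(v-k[3])/k[1],1])*d[int(v),int(u)]
def proj(n,p):
    im,d,W,k=load(n); q=W[:3,:3]@p+W[:3,3]; return k[0]*q[0]/q[2]+k[2],k[1]*q[1]/q[2]+k[3]
E
python3 - <<'E'
from h import *
a=snap('scene');b=snap('side');
cv2.imwrite('pics/a.png',cv2.resize(a,(800,600),interpolation=cv2.INTER_CUBIC));cv2.imwrite('pics/b.png',cv2.resize(b,(800,600),interpolation=cv2.INTER_CUBIC))
for n in('scene','side'):
    W=load(n)[2]; print(n,-W[:3,:3].T@W[:3,3],W[2,:3])
E
```

```text
scene [ 1.29385358 -0.12997367  1.04577118] [-0.62738309  0.07037192 -0.7755245 ]
side [ 0.01057896 -0.82201575  0.68676031] [ 0.46519644  0.70506716 -0.53523132]
```

View pics/a.png

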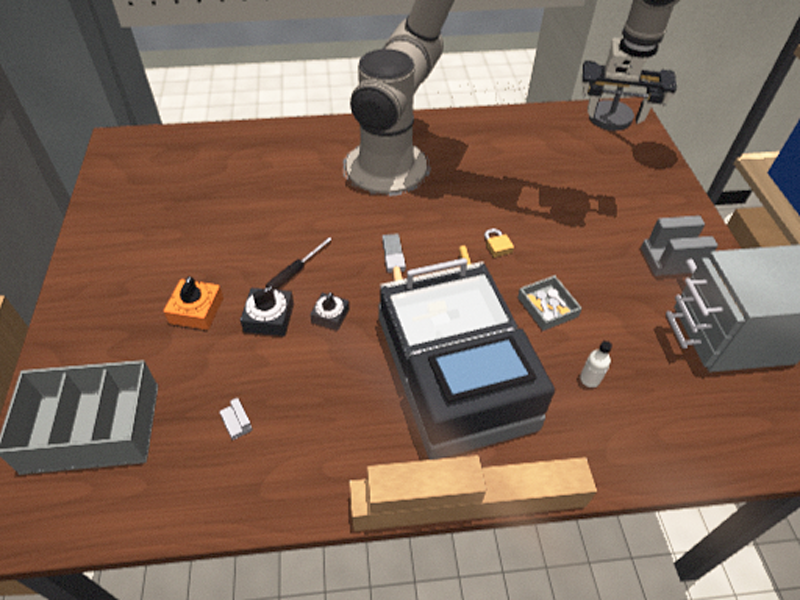

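View pics/b.png

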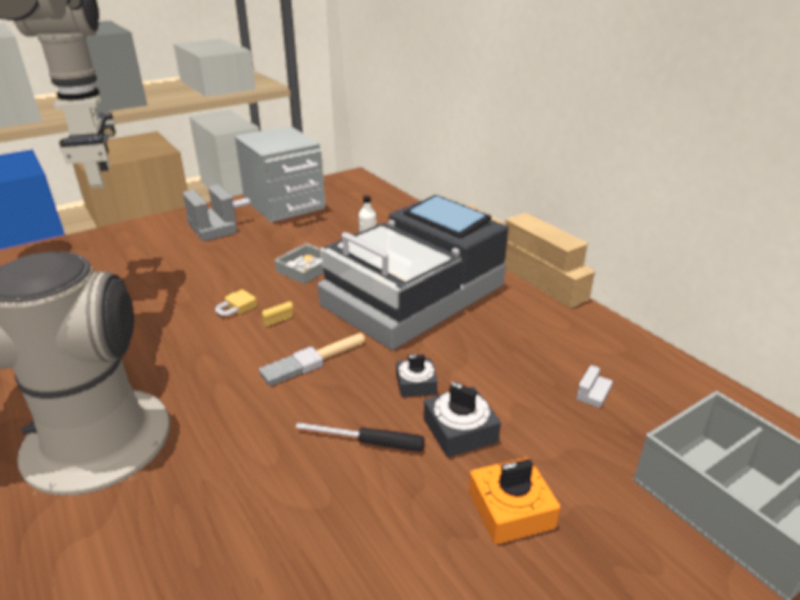

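Scene picture: the things that could be taken for the counter are orange (193,300), large dark (267,308) and small dark (330,308). I choose the large dark one, at side view (462,415). The guard handle is at scene (437,270), and the screwdriver handle lies just beside the counter.

Run:
```python
from h import *
a=load('scene')[0];b=load('side')[0]
c1=cv2.resize(a[172:222,145:205],(480,400),interpolation=cv2.INTER_CUBIC)
c2=cv2.resize(b[235:295,262:322],(400,400),interpolation=cv2.INTER_CUBIC)[:, :320]
cv2.imwrite('pics/c.png',np.hstack([c1,c2]))
```

```text
(no output)
```

View pics/c.png

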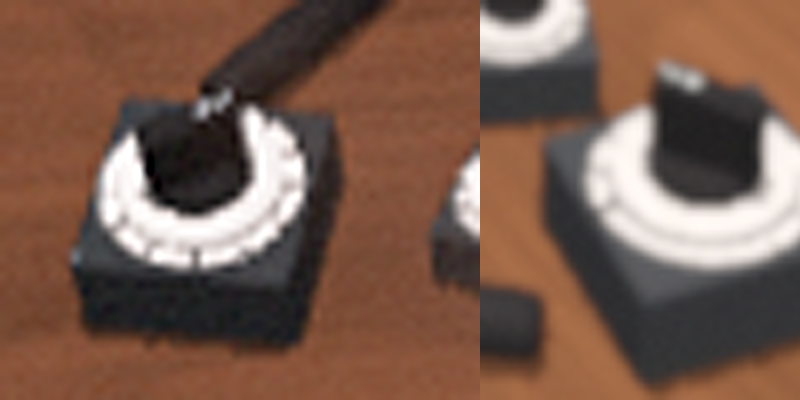

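Run:
```python
from h import *
for n,(u,v) in dict(boxL=(171,197),orange=(123,192),small=(211,197)).items():
    print(n,ray('scene',u,v,.045).round(3))
for n in('scene','side'):
    im,d,W,k=load(n); hsv=cv2.cvtColor(im,cv2.COLOR_BGR2HSV)
    R=W[:3,:3].T;o=-R@W[:3,3]
    v,u=np.mgrid[:384,:512]
    P=o+np.einsum('ij,hwj->hwi',R,np.dstack([(u-k[2])/k[0],(v-k[3])/k[1],np.ones_like(d)])*d[...,None])
    np.save(f'pics/P{n}.npy',P)
    c=ray('scene',171,197,.045)
    # dial: light ring, low saturation bright
    near=(np.hypot(P[...,0]-c[0],P[...,1]-c[1])<.07)
    m=(near&(abs(P[...,2]-.047)<.012)&(hsv[...,2]>120)&(hsv[...,1]<90)).astype(np.uint8)
    cs,_=cv2.findContours(m,cv2.RETR_EXTERNAL,cv2.CHAIN_APPROX_NONE)
    pts=np.vstack([q for q in cs if len(q)>4])
    (ex,ey),_,_=cv2.minAreaRect(pts); e=cv2.fitEllipse(cv2.convexHull(pts))
    print(n,'dial',e,ray(n,*e[0],.047).round(4))
    kn=near&(P[...,2]>.075)&(P[...,2]<.1)
    q=P[kn]; print('knob top',kn.sum(),q.mean(0).round(4),np.percentile(q,[2,98],axis=0).round(3).tolist())
    # handle: z>0.15 on guard
    hm=(P[...,2]>.15)&(P[...,2]<.185)&(P[...,0]>.3)&(P[...,0]<.6)&(P[...,1]>-.2)&(P[...,1]<.25)
    q=P[hm];
    if n=='scene': print(np.argwhere(hm).min(0),np.argwhere(hm).max(0))
    print('handle?',hm.sum(),q.mean(0).round(4) if len(q) else '')
    # machine/box top region corners
    m=near&(abs(P[...,2]-.045)<.006); q=P[m][:,:2].astype(np.float32); print('boxrect',cv2.minAreaRect(q))
```

```text
boxL [ 0.487 -0.292  0.045]
orange [ 0.451 -0.447  0.045]
small [ 0.5   -0.165  0.045]
scene dial ((169.70106506347656, 195.01052856445312), (20.03894805908203, 26.45279312133789), 80.1805419921875) [ 0.4804 -0.2962  0.047 ]
knob top 68 [ 0.4811 -0.2955  0.084 ] [[0.47, -0.314, 0.076], [0.492, -0.277, 0.089]]
[166 261] [179 298]
handle? 171 [0.5204 0.0468 0.1662]
boxrect ((0.47922733426094055, -0.2949751019477844), (0.0891415923833847, 0.09225883334875107), 77.66831970214844)
side dial ((295.4833984375, 262.2156066894531), (25.528554916381836, 37.35770797729492), 95.85579681396484) [ 0.4745 -0.3015  0.047 ]
knob top 138 [ 0.4723 -0.3013  0.0845] [[0.461, -0.319, 0.076], [0.485, -0.282, 0.09]]
handle? 166 [0.5122 0.0391 0.1658]
boxrect ((0.47442156076431274, -0.299127995967865), (0.09206781536340714, 0.08942381292581558), 77.80799865722656)
```

Crop: the dark box with its white dial and black bar knob, the white pointer line at the far end, left-panel crop (215,103). It matches the larger dark counter. Next I compute the pointer angle, machine yaw and handle, and start travelling.

```bash
python3 - <<'E'
from h import *
w=ray('scene',145+215/8,172+103/8,.089); w2=ray('side',262+(685-480)/400*60,235+75/400*60,.089)
print('white end',w.round(4),w2.round(4))
for n in('scene','side'):
    P=np.load(f'pics/P{n}.npy')
    near=(np.hypot(P[...,0]-.477,P[...,1]+.298)<.04)
    q=P[near&(P[...,2]>.083)&(P[...,2]<.094)][:,:2]; c=q.mean(0); u,s,vt=np.linalg.svd(q-c); print(n,'bar',c.round(4),vt[0].round(3),np.degrees(np.arctan2(vt[0][1],vt[0][0])))
    q=P[(P[...,2]>.158)&(P[...,2]<.18)&(P[...,0]>.4)&(P[...,0]<.56)&(P[...,1]>-.05)&(P[...,1]<.15)][:,:2]
    c=q.mean(0); u,s,vt=np.linalg.svd(q-c); t=(q-c)@vt[0]; print(' handle',c.round(4),np.degrees(np.arctan2(vt[0][1],vt[0][0])),t.min(),t.max(),(c+vt[0]*(t.min()+t.max())/2).round(4))
    # machine base / rear housing
    q=P[(P[...,2]>.150)&(P[...,2]<.175)&(P[...,0]>.57)&(P[...,0]<.9)&(abs(P[...,1])<.25)][:,:2].astype(np.float32); print(' house',cv2.minAreaRect(q))
s=robot.observe(); print(s['tool_pos'],s['tool_rot'],s['opening'])
W=eyes.calibration('wrist')['world_to_cam']; print(-W[:3,:3].T@W[:3,3],W[:3,:3].round(2).tolist())
E
python3 -m handwheel '[0,0,40,0,1,0,-40,30,0,1,25,-40,10,0,1,25,-40,0,0,1,25,-40,0,0,1,25,-40,0,0,1,25,-40,0,0,1,25,-40,0,0,1]'
```

```text
white end [ 0.4743 -0.2832  0.089 ] [ 0.4727 -0.29    0.089 ]
scene bar [ 0.4802 -0.2968] [ 0.432 -0.902] -64.40276066541396
 handle [0.5204 0.0464] 100.67292656980517 -0.05808722625044111 0.059584410327939555 [0.5202 0.0471]
 house ((0.7428948879241943, 0.0902349054813385), (0.09984031319618225, 0.16168266534805298), 10.235445976257324)
side bar [ 0.4732 -0.3005] [ 0.428 -0.904] -64.67724323321004
 handle [0.5125 0.038 ] -79.7134802515435 -0.06358201142035387 0.055858852032846726 [0.5118 0.0418]
 house ((0.738152027130127, 0.08647938072681427), (0.10166403651237488, 0.16337639093399048), 11.01275634765625)
[0.1628777  0.49871113 0.20832914] [-3.14027074e+00 -1.81402339e-04  2.82577467e+00] 0.09158884004548108
[0.08999553 0.52271111 0.3846611 ] [[0.31, 0.95, -0.0], [0.91, -0.3, 0.28], [0.27, -0.09, -0.96]]
time: 0.9
tool_pos: [0.3134, 0.2173, 0.2889]
tool_rot: [3.141, 0.0, 2.826]
contact_force: [0.9, 0.5, -0.3]
opening: 0.0916
grip_force: 0.0
```

```bash
python3 -m handwheel '[25,-40,0,-0.1,1,25,-40,0,-0.1,1,25,-40,0,-0.1,1,25,-40,0,-0.1,1,20,-40,0,-0.1,1,20,-40,0,-0.1,1,15,-40,0,-0.1,1,10,-40,0,-0.1,1]'; python3 -m handwheel '[0,-40,-10,0,1,0,-40,-10,0,1,0,-40,-10,0,1,0,-40,-10,0,1,0,-20,0,0,1,0,0,0,0,1]'
python3 - <<'E'
from h import *
a=snap('wrist'); cv2.imwrite('pics/d.png',a); print(proj('wrist',np.array([.477,-.298,.089])),robot.observe()['qpos'])
E
```

```text
time: 1.7
tool_pos: [0.4785, -0.1028, 0.2884]
tool_rot: [-3.141, -0.001, 2.021]
contact_force: [0.9, 1.4, 0.0]
opening: 0.0917
grip_force: 0.0
time: 2.3
tool_pos: [0.4776, -0.2829, 0.2481]
tool_rot: [-3.141, -0.001, 2.023]
contact_force: [0.2, -0.1, 0.9]
opening: 0.0921
grip_force: 0.0
(np.float64(248.85037286894732), np.float64(186.37351841131593)) [-6.70518285e-01  3.70531203e-01  1.37066358e+00  5.76458116e-04
  1.40135585e+00 -1.12379168e+00]
```

View pics/d.png

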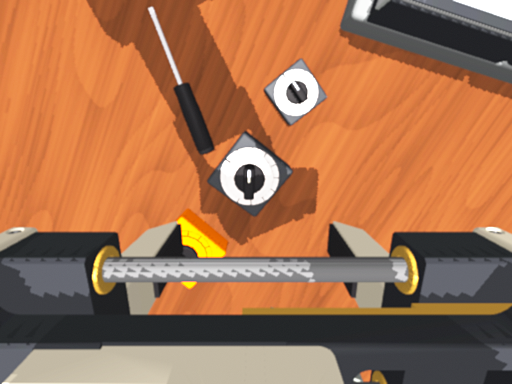

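Wrist view: the counter is at about (250,175), with the pointer up along tool x, so the bar is already aligned. The screwdriver handle lies at (195,120), up-left of the box. I now measure the dial centre and the bar, and zoom in to find the thick mark.

Run:
```python
from h import *
im,d,W,k=load('wrist'); hsv=cv2.cvtColor(im,cv2.COLOR_BGR2HSV)
m=np.zeros((384,512),np.uint8); m[130:222,200:300]=((hsv[...,2]>150)&(hsv[...,1]<60))[130:222,200:300]
cs,_=cv2.findContours(m,0,1); c=max(cs,key=cv2.contourArea); e=cv2.fitEllipse(cv2.convexHull(c)); print(e, ray('wrist',*e[0],.047).round(4))
g=(hsv[...,2]<45); m2=np.zeros_like(m); cv2.circle(m2,(int(e[0][0]),int(e[0][1])),26,1,-1); m2[~g]=0
cs,_=cv2.findContours(m2,0,1); c=max(cs,key=cv2.contourArea); (x,y),r=cv2.minEnclosingCircle(c); print('knob',x,y,r,cv2.minAreaRect(c))
ws=m.copy(); l,n,st,ce=cv2.connectedComponentsWithStats(ws); 
for i in range(1,l):
    if st[i,4]<150: print('white',st[i],ce[i],ray('wrist',*ce[i],.089).round(4))
print('depth pt',[pt('wrist',250,v).round(4) for v in(168,172,178)])
cv2.imwrite('pics/e.png',cv2.resize(im[125:225,200:300],(600,600),interpolation=cv2.INTER_CUBIC))
```

```text
((248.50778198242188, 172.1527862548828), (57.74925994873047, 68.71044158935547), 171.48117065429688) [ 0.4717 -0.2902  0.047 ]
knob 249.2577362060547 183.04124450683594 15.011643409729004 ((249.5, 187.0), (22.0, 27.0), 90.0)
white [247 170   4  13  50] [248.5  175.76] [ 0.4707 -0.2858  0.089 ]
depth pt [array([ 0.4681, -0.2761,  0.0884]), array([ 0.4701, -0.2803,  0.0905]), array([ 0.4735, -0.2873,  0.0898])]
```

View pics/e.png

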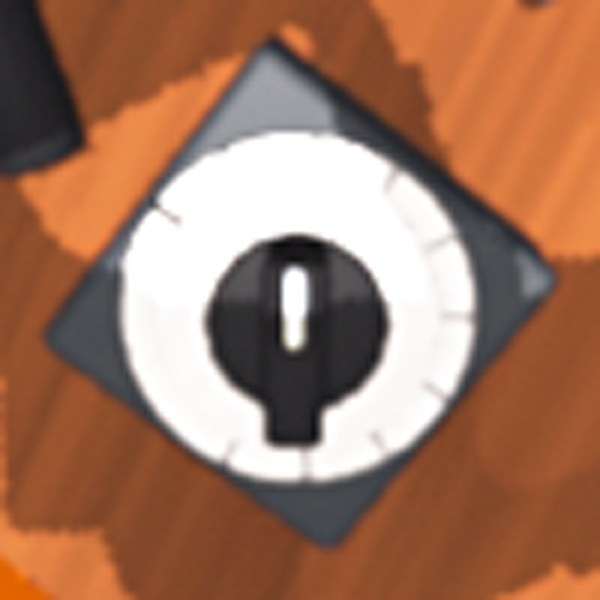

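The thick mark is up-left at crop (165,213), about 53° anticlockwise of the pointer, so the zero stop is about 0.93 rad away.

Run:
```python
from h import *
f=lambda u,v,z: ray('wrist',200+u/6-.4,125+v/6-.4,z)
e=f(296,445,.089); print('bar near end',e, 'centre',e[:2]+.021*np.array([-.43,.903]))
L,R,B,T=f(120,300,.047),f(477,300,.047),f(298,483,.047),f(298,130,.047)
print('dial',(L+R)/2,(B+T)/2,np.linalg.norm(L-R),np.linalg.norm(B-T))
cs=[f(*p,.045) for p in((272,38),(553,275),(330,547),(46,337))]; print('box',np.mean(cs,0)); print([np.linalg.norm(cs[i]-cs[i-1]).round(3) for i in range(4)])
c=np.mean(cs,0); t=f(165,213,.047)-c; p=f(294,265,.089)-c; print(np.degrees(np.arctan2(t[1],t[0])),np.degrees(np.arctan2(p[1],p[0])))
```

```text
bar near end [ 0.48421961 -0.31283968  0.089     ] centre [ 0.47518961 -0.29387668]
dial [ 0.47433198 -0.29283127  0.047     ] [ 0.47546916 -0.29547582  0.047     ] 0.08387292561339446 0.08512066852642539
box [ 0.47537487 -0.29416317  0.045     ]
[np.float64(0.088), np.float64(0.085), np.float64(0.086), np.float64(0.086)]
170.3700973266948 117.12347428538793
```

```bash
python3 -m handwheel '[-2,-13,-30,0,1,0,0,-40,0,0.6,0,0,-40,0,0.5,0,0,-40,0,0.5,0,0,-21,0,0.5,0,0,0,0,0.5]' 20; python3 -m handwheel '[0,0,0,0,0,0,0,0,0,0,0,0,0,0,0,0,0,0,0,0,0,0,0,0,0]' 20
```

```text
time: 2.95
tool_pos: [0.475, -0.2908, 0.0757]
tool_rot: [-3.14, -0.006, 2.028]
contact_force: [0.4, -0.2, -0.4]
opening: 0.0561
grip_force: 0.0
time: 3.45
tool_pos: [0.4763, -0.2941, 0.0786]
tool_rot: [3.141, 0.001, 2.026]
contact_force: [0.2, -0.5, -0.4]
opening: 0.0162
grip_force: 0.0
```

```bash
python3 -m handwheel '[0,0,0,0,0,0,0,0,0,0]' 20; python3 -m handwheel '[0,0,0,0.12,0,0,0,0,0.12,0,0,0,0,0.12,0,0,0,0,0.12,0,0,0,0,0.12,0,0,0,0,0.12,0,0,0,0,0,0]';python3 -c "
from h import *;s=robot.observe();print(s['torque'],s['tool_rot'])"
```

```text
time: 3.65
tool_pos: [0.476, -0.294, 0.078]
tool_rot: [3.141, 0.0, 2.026]
contact_force: [0.1, 0.2, 0.8]
opening: 0.0019
grip_force: 0.0
time: 4.35
tool_pos: [0.476, -0.294, 0.0779]
tool_rot: [3.141, -0.0, 2.747]
contact_force: [0.4, -0.3, 0.4]
opening: 0.0004
grip_force: 0.0
[-0.03640077 -0.01304471 -0.06556381] [ 3.14146591e+00 -1.74037392e-04  2.74673966e+00]
```

Run:
```python
from h import *
a=snap('scene');b=snap('side')
c1=cv2.resize(a[150:222,140:212],(400,400),interpolation=cv2.INTER_CUBIC)
c2=cv2.resize(b[220:300,250:330],(400,400),interpolation=cv2.INTER_CUBIC)
cv2.imwrite('pics/f.png',np.hstack([c1,c2]))
```

```text
(no output)
```

View pics/f.png

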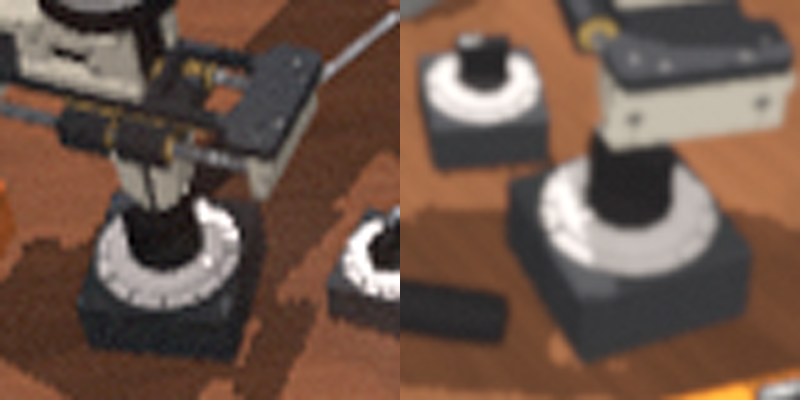

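Run:
```python
from h import *
w=snap('wrist');b=load('side')[0];a=load('scene')[0]
l=cv2.resize(w,(400,300)); r=cv2.resize(b[150:300,230:380],(400,300*400//400),interpolation=cv2.INTER_CUBIC)
cv2.imwrite('pics/g.png',np.vstack([np.hstack([l,cv2.resize(b[180:300,230:390],(400,300),interpolation=cv2.INTER_CUBIC)]),np.hstack([cv2.resize(a[120:216,110:238],(400,300),interpolation=cv2.INTER_CUBIC),cv2.resize(w[150:330,130:370],(400,300))])]))
s=robot.observe();print(s['opening'],s['grip_force'],s['tool_pos'],proj('scene',s['tool_pos']),proj('side',s['tool_pos']),proj('wrist',s['tool_pos']))
```

```text
0.00021154173036362867 0.0 [ 0.4760159  -0.29392603  0.0778874 ] (np.float64(168.9664951620084), np.float64(187.81071127940075)) (np.float64(294.66959982391694), np.float64(250.27559353436916)) (np.float64(255.04281321435067), np.float64(226.31724182700492))
```

View pics/g.png

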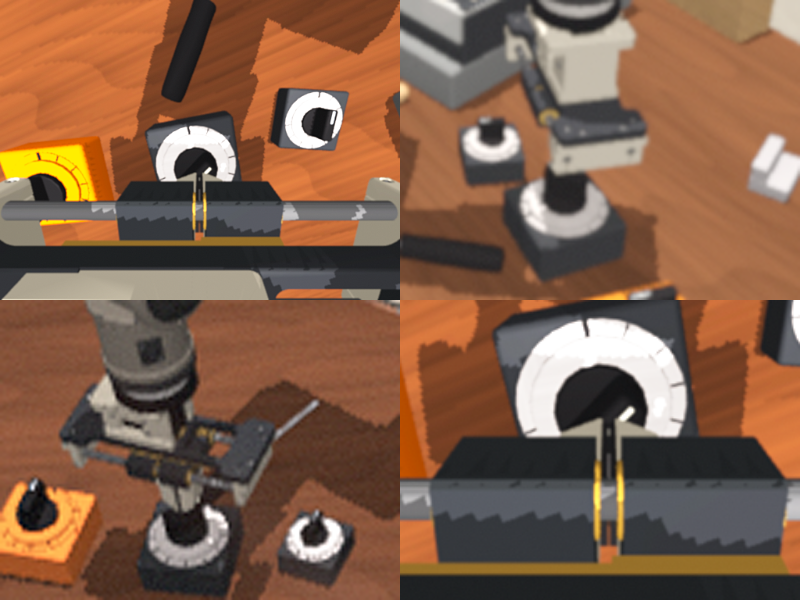

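Run:
```python
from h import *
for u,vs in((168,range(172,200,2)),(171,range(172,200,2))):
    print(u,[(v,*(1000*pt('scene',u,v)).round().astype(int),load('scene')[0][v,u].tolist()) for v in vs])
print()
for u in(290,295,300): print(u,[(v,*(1000*pt('side',u,v)).round().astype(int),load('side')[0][v,u].tolist()) for v in range(236,266,2)])
```

```text
168 [(172, np.int64(505), np.int64(-280), np.int64(184), [58, 80, 97]), (174, np.int64(511), np.int64(-280), np.int64(181), [52, 53, 57]), (176, np.int64(518), np.int64(-280), np.int64(180), [43, 47, 50]), (178, np.int64(520), np.int64(-281), np.int64(174), [39, 36, 44]), (180, np.int64(522), np.int64(-282), np.int64(167), [90, 99, 107]), (182, np.int64(489), np.int64(-290), np.int64(121), [136, 147, 156]), (184, np.int64(489), np.int64(-291), np.int64(112), [134, 148, 158]), (186, np.int64(492), np.int64(-292), np.int64(106), [118, 128, 136]), (188, np.int64(485), np.int64(-295), np.int64(87), [36, 35, 43]), (190, np.int64(486), np.int64(-297), np.int64(79), [31, 31, 38]), (192, np.int64(484), np.int64(-298), np.int64(67), [25, 21, 30]), (194, np.int64(486), np.int64(-300), np.int64(59), [25, 24, 27]), (196, np.int64(492), np.int64(-300), np.int64(57), [31, 34, 29]), (198, np.int64(498), np.int64(-300), np.int64(54), [61, 59, 65])]
171 [(172, np.int64(514), np.int64(-270), np.int64(193), [47, 57, 67]), (174, np.int64(511), np.int64(-272), np.int64(181), [39, 59, 73]), (176, np.int64
[... 3157 characters left out ...]
np.int64(172), [174, 190, 198]), (246, np.int64(424), np.int64(-368), np.int64(169), [172, 187, 195]), (248, np.int64(426), np.int64(-367), np.int64(161), [132, 145, 152]), (250, np.int64(479), np.int64(-309), np.int64(88), [43, 43, 46]), (252, np.int64(476), np.int64(-313), np.int64(87), [40, 38, 41]), (254, np.int64(475), np.int64(-314), np.int64(82), [37, 36, 37]), (256, np.int64(475), np.int64(-315), np.int64(76), [35, 35, 37]), (258, np.int64(476), np.int64(-314), np.int64(69), [38, 39, 41]), (260, np.int64(475), np.int64(-316), np.int64(65), [39, 37, 39]), (262, np.int64(477), np.int64(-315), np.int64(57), [42, 40, 43]), (264, np.int64(472), np.int64(-320), np.int64(57), [77, 79, 83])]
```

Run:
```python
from h import *
for u in(240,248,252,256,262,268): print(u,[(v,*(1000*pt('wrist',u,v)).round().astype(int).tolist(),int(load('wrist')[0][v,u].mean())) for v in range(196,240,4)])
n='side';P=lambda u,v:(1000*pt('side',u,v)).round().astype(int).tolist()
print([[(u,v,*P(u,v),int(load(n)[0][v,u].mean())) for v in range(242,250,2)] for u in(283,286,288,291,293)])
```

```text
240 [(196, 457, -298, 59, 39), (200, 460, -299, 59, 38), (204, 462, -300, 61, 37), (208, 465, -302, 60, 37), (212, 468, -303, 60, 37), (216, 470, -303, 64, 24), (220, 470, -303, 73, 20), (224, 462, -298, 101, 115), (228, 462, -297, 107, 162), (232, 440, -285, 167, 72), (236, 440, -284, 172, 36)]
248 [(196, 459, -292, 60, 38), (200, 462, -294, 59, 38), (204, 465, -295, 59, 40), (208, 466, -295, 64, 23), (212, 466, -295, 73, 21), (216, 466, -295, 82, 20), (220, 466, -295, 87, 49), (224, 463, -293, 102, 163), (228, 464, -293, 107, 163), (232, 464, -293, 111, 144), (236, 464, -293, 118, 140)]
252 [(196, 460, -290, 60, 39), (200, 463, -291, 58, 40), (204, 464, -291, 64, 23), (208, 464, -291, 73, 20), (212, 464, -291, 82, 20), (216, 465, -291, 88, 23), (220, 466, -292, 90, 35), (224, 466, -292, 99, 37), (228, 466, -292, 104, 29), (232, 466, -292, 109, 30), (236, 466, -292, 115, 28)]
256 [(196, 461, -287, 59, 39), (200, 462, -287, 65, 21), (204, 463, -288, 74, 20), (208, 463, -288, 82, 21), (212, 463, -288, 89, 23), (216, 465, -289, 89, 35), (220, 468, -290, 89, 42), (224, 467, -289, 98, 28
[... 636 characters left out ...]
4, -276, 167, 73), (236, 444, -276, 170, 36)]
[[(283, 242, 531, -181, -1, 113), (283, 244, 526, -188, -1, 115), (283, 246, 522, -194, -2, 112), (283, 248, 516, -202, -1, 112)], [(286, 242, 539, -184, -3, 115), (286, 244, 534, -191, -2, 112), (286, 246, 528, -199, -1, 112), (286, 248, 521, -208, 1, 107)], [(288, 242, 542, -190, 0, 120), (288, 244, 537, -196, -1, 118), (288, 246, 466, -281, 87, 86), (288, 248, 462, -286, 86, 57)], [(291, 242, 410, -356, 177, 160), (291, 244, 408, -358, 174, 157), (291, 246, 411, -355, 165, 173), (291, 248, 409, -359, 164, 123)], [(293, 242, 407, -366, 185, 185), (293, 244, 410, -362, 176, 185), (293, 246, 412, -360, 168, 188), (293, 248, 413, -360, 163, 172)]]
```

The fingers closed above the bar. Both the wrist and side depth put the fingertips at z ≈ 0.097, not the 0.064 that the stated geometry gives, so the real fingers end about 32 mm higher than stated. I'll rise, turn back, open and go about 29 mm lower.

```bash
python3 -m handwheel '[0,0,10,-0.12,0.5,0,0,0,-0.12,0.5,0,0,0,-0.12,0.5,0,0,0,-0.12,0.5,0,0,0,-0.12,0.5,0,0,0,-0.12,0.5,0,0,0,0,0.5,0,0,0,0,0.5]'; python3 -m handwheel '[0,0,-15,0,0.5,0,0,-10,0,0.5,0,0,-7,0,0.5,0,0,-5,0,0.5,0,0,0,0,0.5]';python3 -m handwheel '[0,0,0,0,0,0,0,0,0,0,0,0,0,0,0,0,0,0,0,0,0,0,0,0,0,0,0,0,0,0]' 20
```

```text
time: 5.3
tool_pos: [0.476, -0.2939, 0.0879]
tool_rot: [3.142, -0.0, 2.028]
contact_force: [-0.7, -0.3, -0.0]
opening: 0.0458
grip_force: 0.0
time: 5.8
tool_pos: [0.4757, -0.2937, 0.0502]
tool_rot: [-3.141, -0.001, 2.026]
contact_force: [-0.1, 0.4, 0.0]
opening: 0.0454
grip_force: 0.0
time: 6.4
tool_pos: [0.4746, -0.2948, 0.0512]
tool_rot: [-3.139, -0.0, 2.026]
contact_force: [-7.8, -3.4, 3.6]
opening: 0.0142
grip_force: 20.0
```

```bash
python3 -m handwheel '[-1,-1,0,0.12,0,0,0,0,0.12,0,0,0,0,0.12,0,0,0,0,0.12,0,0,0,0,0.12,0,0,0,0,0.12,0,0,0,0,0,0]';python3 -c "
from h import *;s=robot.observe();print(s['torque'],s['tool_rot'])"; python3 -m handwheel '[0,0,0,0.1,0,0,0,0,0.08,0,0,0,0,0.05,0,0,0,0,0,0]';python3 -c "
from h import *;s=robot.observe();print(s['torque'],s['tool_rot'])"
```

```text
time: 7.1
tool_pos: [0.4731, -0.2964, 0.0512]
tool_rot: [-3.139, -0.002, 2.75]
contact_force: [-8.6, -6.0, 2.9]
opening: 0.014
grip_force: 20.0
[-1.02103632  1.55498772 -0.0232044 ] [-3.13874963e+00 -2.28121269e-03  2.74951503e+00]
time: 7.5
tool_pos: [0.473, -0.2969, 0.0512]
tool_rot: [-3.139, -0.003, 2.976]
contact_force: [-9.4, -7.8, 3.5]
opening: 0.0142
grip_force: 20.5
[-1.35020837  1.6688303  -0.48384457] [-3.13888455e+00 -2.59202351e-03  2.97638994e+00]
```

```bash
python3 -m handwheel '[0,0,0,0.05,0,0,0,0,0.03,0,0,0,0,0,0,0,0,0,0,0]';python3 -c "
from h import *;s=robot.observe();print(s['torque'],s['tool_rot'])"
```

```text
time: 7.9
tool_pos: [0.473, -0.2969, 0.0512]
tool_rot: [-3.139, -0.003, 3.055]
contact_force: [-9.8, -8.3, 2.6]
opening: 0.0154
grip_force: 21.8
[-1.2940267   1.64024499 -0.61412198] [-3.13924873e+00 -2.76230554e-03  3.05462537e+00]
```

The knob is on its stop: torque −0.6 N·m, and the fingers twist without the knob following. I'll release, rise and look.

```bash
python3 -m handwheel '[0,0,0,0,0.5,0,0,0,0,0.5,0,0,0,0,0.5,0,0,0,0,0.5,0,0,40,0,0.5,0,0,50,0,0.5,0,0,50,0,0.5,0,-10,40,0,0.7]'
python3 - <<'E'
from h import *
snap('wrist');im=load('wrist')[0]
u,v=proj('wrist',np.array([.475,-.294,.06])); print(u,v); u=int(np.clip(u,60,450));v=int(np.clip(v,50,330))
cv2.imwrite('pics/i.png',cv2.resize(im[v-50:v+50,u-60:u+60],(720,600),interpolation=cv2.INTER_CUBIC))
E
```

```text
time: 8.7
tool_pos: [0.4756, -0.3041, 0.2342]
tool_rot: [-3.141, 0.002, 3.057]
contact_force: [1.7, -0.7, -0.5]
opening: 0.0502
grip_force: 0.0
266.2164253596567 167.2727048502475
```

View pics/i.png

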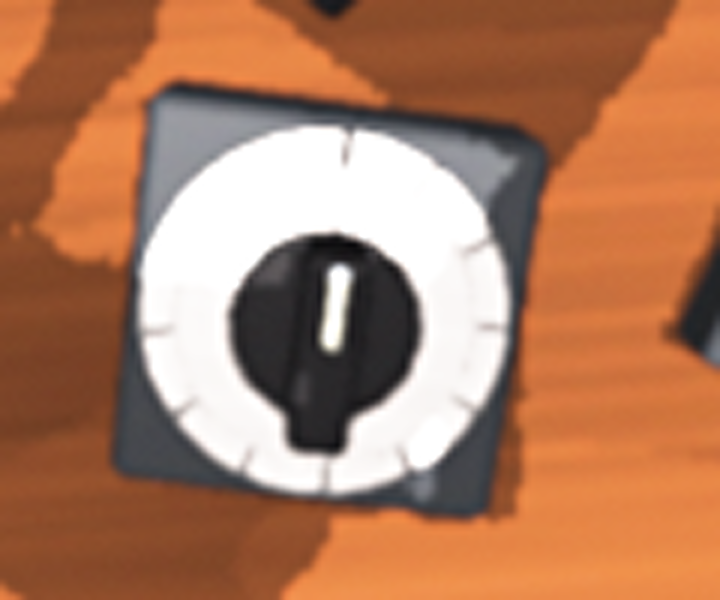

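The pointer line (330,350)→(340,268) lines up with the thick mark at (348,145), so the counter is zeroed. Now to the handle.

```bash
python3 -m handwheel '[0,10,30,-0.14,1,5,35,5,-0.14,1,5,40,0,-0.14,1,5,40,0,-0.14,1,5,40,0,-0.14,1,5,40,0,-0.14,1,5,40,0,-0.14,1,5,40,0,-0.14,1]'; python3 -m handwheel '[0,40,0,-0.14,1,0,0,0,-0.04,1,0,0,0,0,1,0,0,0,0,1]'
python3 - <<'E'
from h import *
a=snap('wrist'); cv2.imwrite('pics/j.png',a)
im,d,W,k=load('wrist'); R=W[:3,:3].T;o=-R@W[:3,3]
v,u=np.mgrid[:384,:512]
P=o+np.einsum('ij,hwj->hwi',R,np.dstack([(u-k[2])/k[0],(v-k[3])/k[1],np.ones_like(d)])*d[...,None])
m=(P[...,2]>.16)&(P[...,2]<.176)&(P[...,0]>.46)&(P[...,0]<.56)&(P[...,1]>-.05)&(P[...,1]<.13)
ix=np.argwhere(m);print(m.sum(),ix.min(0),ix.max(0)); q=P[m][:,:2]; c=q.mean(0);uu,s,vt=np.linalg.svd(q-c);t=(q-c)@vt[0];print(c,np.degrees(np.arctan2(vt[0][1],vt[0][0])),t.min(),t.max(),c+vt[0]*(t.min()+t.max())/2)
E
```

```text
time: 9.55
tool_pos: [0.51, -0.0181, 0.2657]
tool_rot: [3.141, -0.0, 1.93]
contact_force: [1.1, -0.8, -1.3]
opening: 0.0916
grip_force: 0.0
time: 9.95
tool_pos: [0.51, 0.02, 0.2658]
tool_rot: [-3.141, 0.0, 1.757]
contact_force: [0.6, -0.4, -0.1]
opening: 0.0916
grip_force: 0.0
1372 [101 258] [219 271]
[0.51314161 0.05087369] -79.54390516947373 -0.05556304077681065 0.06365457019994752 [0.51387585 0.0468951 ]
```

View pics/j.png

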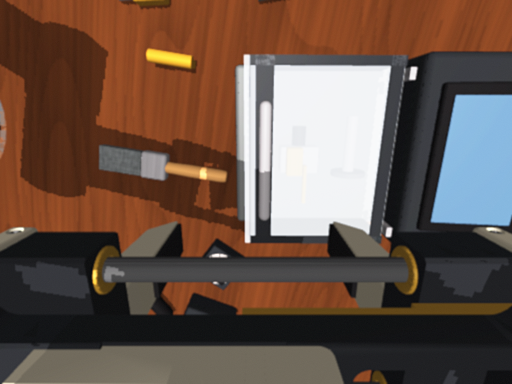

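Wrist view: the handle is vertical in the image at (265,101–219), aligned with the tool. Its centre is (0.514, 0.046) and it runs along 100.5°, which matches the side and scene views.

```bash
python3 -m handwheel '[4,26,-20,-0.004,1,0,0,-30,0,1,0,0,-30,0,0.7,0,0,-30,0,0.6,0,0,-15,0,0.5,0,0,-9,0,0.5,0,0,0,0,0.5]' 45; python3 -m handwheel '[0,0,0,0,0,0,0,0,0,0,0,0,0,0,0,0,0,0,0,0,0,0,0,0,0,0,0,0,0,0]' 45
```

```text
time: 10.7
tool_pos: [0.5136, 0.0454, 0.1311]
tool_rot: [-3.14, -0.0, 1.751]
contact_force: [0.0, 0.3, 0.1]
opening: 0.0563
grip_force: 0.0
time: 11.3
tool_pos: [0.5152, 0.0463, 0.1323]
tool_rot: [3.139, 0.0, 1.752]
contact_force: [5.4, 0.4, -1.8]
opening: 0.0105
grip_force: 45.0
```

```bash
python3 -m handwheel '[0,0,0,0,0.4,0,0,0,0,0.4,0,0,-7,0,0.4,0,0,0,0,0.4]' 45; python3 -m handwheel '[0,0,0,0,0,0,0,0,0,0,0,0,0,0,0,0,0,0,0,0,0,0,0,0,0,0,0,0,0,0]' 45
```

```text
time: 11.7
tool_pos: [0.5131, 0.0461, 0.1239]
tool_rot: [-3.139, -0.0, 1.752]
contact_force: [0.0, 0.5, -0.5]
opening: 0.0355
grip_force: 0.0
time: 12.3
tool_pos: [0.5152, 0.0462, 0.1251]
tool_rot: [3.139, 0.0, 1.752]
contact_force: [5.6, 1.6, -2.4]
opening: 0.0106
grip_force: 45.0
```

```bash
python3 -m handwheel '[3.6,0.7,9.6,0,0,3.6,0.7,9.6,0,0,4.8,0.9,9,0,0,4.8,0.9,9,0,0,5.9,1.1,8.3,0,0,5.9,1.1,8.3,0,0,0,0,0,0,0]' 45 && python3 -m handwheel '[6.9,1.3,7.5,0,0,6.9,1.3,7.5,0,0,7.8,1.4,6.5,0,0,7.8,1.4,6.5,0,0,8.6,1.6,5.4,0,0,8.6,1.6,5.4,0,0,0,0,0,0,0,0,0,0,0,0]' 45
```

```text
time: 13.0
tool_pos: [0.5428, 0.0513, 0.1799]
tool_rot: [-3.141, 0.0, 1.752]
contact_force: [-4.4, -3.1, -0.4]
opening: 0.0105
grip_force: 45.0
time: 13.8
tool_pos: [0.5883, 0.0596, 0.22]
tool_rot: [-3.141, 0.001, 1.752]
contact_force: [-10.7, -4.1, 11.7]
opening: 0.0106
grip_force: 45.0
```

```bash
python3 -m handwheel '[0,0,0,0,0,0,0,0,0,0]'
python3 - <<'E'
from h import *
a=snap('scene');b=snap('side');w=snap('wrist')
cv2.imwrite('pics/k.png',np.vstack([np.hstack([cv2.resize(a[110:260,220:420],(400,300),interpolation=cv2.INTER_CUBIC),cv2.resize(b[80:230,180:380],(400,300),interpolation=cv2.INTER_CUBIC)]),np.hstack([cv2.resize(w,(400,300)),np.zeros((300,400,3),np.uint8)])]))
E
```

```text
time: 14.0
tool_pos: [0.5881, 0.0596, 0.2199]
tool_rot: [-3.141, 0.001, 1.752]
contact_force: [-9.9, -4.0, 9.6]
opening: 0.0109
grip_force: 45.0
```

View pics/k.png

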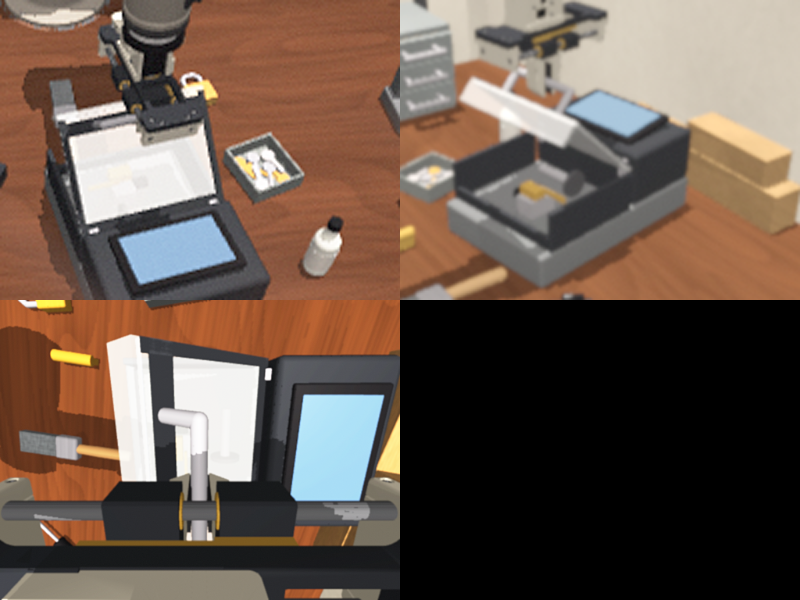

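The guard stands open with the handle between the fingers. I check the angle from the wrist depth of the handle.

Run:
```python
from h import *
def cloud(n):
    im,d,W,k=load(n); R=W[:3,:3].T;o=-R@W[:3,3]; v,u=np.mgrid[:384,:512]
    return o+np.einsum('ij,hwj->hwi',R,np.dstack([(u-k[2])/k[0],(v-k[3])/k[1],np.ones_like(d)])*d[...,None])
a=np.array([np.cos(.1833),np.sin(.1833)]);h=np.array([.514,.046])+.150*a
P=cloud('wrist'); q=P[152:215,247:264].reshape(-1,3); q=q[(q[:,2]>.2)&(q[:,2]<.3)]
top=np.percentile(q[:,2],90); mid=np.median(q[q[:,2]>top-.006],0); f=(h-mid[:2])@a; z=top-.006-.12
print('handle',mid,f,z,'r',np.hypot(f,z),'angle',np.degrees(np.arctan2(z,f))-17.05)
for n,(r0,r1,c0,c1) in dict(scene=(175,215,260,290),wrist=(70,150,190,200),side=(125,150,225,280)).items():
    p=cloud(n)[r0:r1,c0:c1].reshape(-1,3); p=p[(p[:,2]>.13)&(p[:,2]<.27)]
    if len(p)<30: print(n,len(p)); continue
    f=(h-p[:,:2])@a; print(n,len(p),np.degrees(np.arctan(np.polyfit(f,p[:,2],1)[0])),f.min(),f.max(),np.std(p[:,2]-np.polyval(np.polyfit(f,p[:,2],1),f)))
s=robot.observe();print(s['contact_force'],s['qvel'].round(3) if hasattr(s['qvel'],'round') else s['qvel'])
```

```text
handle [0.58006012 0.10078291 0.26325446] 0.07506097614429723 0.13823885865524876 r 0.15730267697035738 angle 44.448911685342935
scene 1193 43.99888425000635 0.005673258987359694 0.09697374954594908 0.004511707583246482
wrist 800 19.12848622402591 0.10524645731820664 0.11245153143382663 0.0008883912955915463
side 1033 21.177688194418266 -0.12789061032742818 0.14742843234823888 0.015484010285519278
[-9.37858428 -2.29657834 11.53492676] [ 0.001  0.002  0.002  0.    -0.     0.   ]
```

Two independent measurements give 44.4° and 44.0°, the arm is still and the grip is firm, so I hand in.

```bash
python3 -c "
from h import *
print(robot.hand_in())"
```

```text
the job is handed in; nothing more can be done
None
```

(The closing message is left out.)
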